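Seat a row of vial caps with the capping paddle and pass the rack under the height gauge

TASK

Take the capping paddle from its tray and press all six vial caps fully home in one steady sweep along the row, keeping the sole on the caps until the last one is down, firmly but gently so that no glass cracks. Set the paddle (do not drop it) back in its tray, standing on its sole, and then slide the rack by its handle under the gauge bar until it meets the stop. Keep the gripper itself off the rack and vials, and leave the plate, bottle and jar where they are.

Things in the scene. Friction and masses are not known exactly. Their poses are not given: they have to be found in the camera images.
- station: fixed capping station: aluminium base plate 190 x 280 x 16 mm; origin at the centre of its underside, z up. A carriage slides on it along its y axis. A grey gauge bridge spans the track at y = +100 mm: bar 30 mm wide (in y), underside 94 mm and top 119 mm above the bench, on posts at x = -88 and +88 mm (162 mm between them)
- carriage (a joint): travel of the dark steel carriage that carries the rack, along the station's +y, in m: 0 = away from the bridge, 0.12 = against its stop, with the row of caps exactly under the gauge bar. It stays where it is left (about 2.5 N to move)
- handle (a point): centre of the top of the carriage's handle, a black upright square post 16 x 16 mm, its top 76 mm above the bench. The post stands 90 mm to the -y side of the row of caps on a 30 mm wide tongue whose top is 26 mm above the bench; sides parallel to the station's x and y
- rack: yellow rack 144 x 44 x 30 mm on the carriage; six glass vials with white snap caps (17 mm across, flat tops) in one row along its x axis, 20 mm apart. Origin at the centre of its underside, 42 mm above the bench when unloaded; axes as the station's. Cap tops are 50 mm above this origin (92 mm above the bench) when home, 54 mm when fully raised; a proud cap does not pass the gauge bar
- bed (a joint): how far the sprung bed under the rack has been pressed down, in m: 0 = unloaded, 0.010 = bottomed out. The load on the rack is about 4.5 N + 0.9 N per mm; 2 to 6 mm is a good load for the sweep
- row_near (a point): top of the first cap (cap0) when it is home, at the rack's x = -50 mm; moves with the rack
- row_far (a point): top of the last cap (cap5) when it is home, at the rack's x = +50 mm; moves with the rack
- paddle: capping paddle, loose, standing in the tray: flat metal sole 30 (x) x 44 mm (y), 10 mm thick, both x ends upturned at 16 degrees (75 mm long overall), under an upright white handle block 28 (x) x 36 mm (y), top 88 mm above the sole. Origin at the centre of the sole's underside, z up. 0.18 kg. Best gripped across its 28 mm x width, 62 mm above the sole, and swept along its own x
- tray: fixed shallow open steel tray 150 x 120 mm, walls 18 mm high, 4 mm thick, floor 4 mm thick; origin at the centre of its underside
- plate: bystander: white multi-well plate 127 x 85 x 14 mm lying on the bench; origin at the centre of its underside
- bottle: bystander: white round bottle, 60 mm across, 130 mm tall; origin at the centre of its underside
- jar: bystander: small glass jar, 44 mm across, 60 mm tall; origin at the centre of its underside
- cap0 (a joint): cap at the rack's x = -50 mm: how far it has been pressed down from fully raised, in m; 0.004 = home. It yields to about 3 N and stays where it is left
- cap1 (a joint): cap at the rack's x = -30 mm: how far it has been pressed down from fully raised, in m; 0.004 = home. It yields to about 3 N and stays where it is left
- cap2 (a joint): cap at the rack's x = -10 mm: how far it has been pressed down from fully raised, in m; 0.004 = home. It yields to about 3 N and stays where it is left
- cap3 (a joint): cap at the rack's x = 10 mm: how far it has been pressed down from fully raised, in m; 0.004 = home. It yields to about 3 N and stays where it is left
- cap4 (a joint): cap at the rack's x = 30 mm: how far it has been pressed down from fully raised, in m; 0.004 = home. It yields to about 3 N and stays where it is left
- cap5 (a joint): cap at the rack's x = 50 mm: how far it has been pressed down from fully raised, in m; 0.004 = home. It yields to about 3 N and stays where it is left
Mind the look-alikes: they are no part of the job. Leave any blue or green look-alike of the paddle alone.

How it is judged:
On the way, in this order (a step that is already met when the one before it is completed fails the run):
1. the paddle bears on the caps with at least 3 N (contact force between paddle and rack above 3 N), for 0.1 s.
2. all six caps are home (value of joint each of cap0, cap1, cap2, cap3, cap4, cap5 above 0.0033 m), for 0.2 s.
3. the paddle stands in its tray on its sole, let go (x of paddle in the frame of tray between -0.05 and 0.05 m and y of paddle in the frame of tray between -0.045 and 0.045 m and z of paddle in the frame of tray below 0.008 m and angle between paddle's own z axis and vertical below 0.1 rad and contact force between the fingers and paddle below 0.1 N), for 0.2 s.
4. the carriage is at its stop, with the caps under the gauge bar (value of joint carriage above 0.116 m), for 0.2 s.
At the end, for the whole second after the job is handed in: All six caps pressed down more than 3.3 of 4 mm; the paddle let go, at rest on its sole in the tray (origin within 50 mm in x, 45 mm in y of the tray's centre, under 8 mm above the tray's underside, tilt under 0.1 rad); the carriage within 4 mm of its stop (all of step 2 and all of step 3 and value of joint carriage above 0.116 m and linear speed of paddle below 0.02 m/s and contact force between paddle and rack below 0.1 N); the robot touches nothing.
It fails at once if the paddle is lifted more than 8 mm above the caps' home height while some caps are home and others not (value of joint any of cap0, cap1, cap2, cap3, cap4, cap5 above 0.0033 m and not (value of joint each of cap0, cap1, cap2, cap3, cap4, cap5 above 0.0033 m) and z of paddle in the frame of rack above 0.058 m).
It fails at once if the paddle presses on the rack with more than 25 N (contact force between paddle and rack above 25 N).
It fails at once if the gripper touches the rack or vials (contact force between the fingers and rack above 1 N).
It fails at once if the paddle is dropped (faster than 0.6 m/s with the fingers off it) (contact force between the fingers and paddle below 0.1 N and linear speed of paddle above 0.6 m/s).
It fails at once if the plate, bottle or jar is moved by more than 20 mm (distance of any of plate, bottle, jar from where it was at the start of the episode above 0.02 m).
It also fails if it takes over 64 s, if anything falls off the work surface, if the arm or the gripper's body presses on something with over 40 N, if the wrist force passes 120 N, or if a joint passes its speed limit or range.

ROBOT

A 6-joint arm with a two-finger parallel gripper is mounted at the origin on the work surface. World frame = base frame: x ahead of the robot, y to its left, z up, the work surface at z = 0. Lengths are in m, angles in rad, forces in N, time in s.
With the tool pointing down it reaches from about 0.375 to 0.75 m from the base axis. Payload 9 kg.
Tool frame: the origin (TCP) lies between the finger pads; the fingertips stand 22 mm ahead of it and the grasp point (between the pads) lies 3 mm ahead of it (bot.tips_ahead is the distance from the TCP to the fingertips, in m); z points along the fingers, y is the line along which they close (so a half turn about z gives the same grasp; the last joint's range is limited). The gripper opens to 85 mm and grips with 20 to 120 N. Pads are 22 mm wide; open, the fingers measure 114 mm over their backs; the gripper's body (76 mm by 85 mm) begins 54 mm behind the grasp point. The pads swing forward as they close: fully open they stand 13 mm farther back than shut.
Start: joints at [-1.341, 0.104, 0.097, 1.564, 0, 1.353], TCP at [0.26, -0.541, 0.253] pointing down, gripper open.
Joint ranges: [-2.99, 2.99], [-0.84, 1.86], [-1.1, 1.16], [-1.84, 2.11], [-1.51, 1.56], [-3.14, 3.14]. Speed limits (rad/s): [2.22, 2.22, 2.57, 3.14, 3.14, 3.14].

INTERFACE

Orientations are given as [roll, pitch, yaw] about the fixed x, y, z axes, in that order (R = Rz(yaw) Ry(pitch) Rx(roll)).
In Python, from cell import bot gives the robot as it stands.
- The arm moves only by the tool play_rows, never from a script. Its argument "deltas" is a list of rows, each an object with "xyz": the shift along the tool's x, y, z in m, a list of three; "turn": the turn, a rotation vector about the tool's x, y, z in degrees, a list of three; "grip": the closure, from 0 (fully open) to 1 (shut). In form: [{"xyz": [tx, ty, tz], "turn": [wx, wy, wz], "grip": grip}, ...]. A call has exactly 5 rows; each row shifts and turns the commanded pose from where the row before left it, along the tool's axes as they then stand; what a row does not reach is not made up. A row lasts 1/8 s, in which the tool goes at most 62.5 mm and 10.7 degrees, less where a joint would pass 70% of its speed; a pose out of reach is approached as far as the arm can. A call is refused whole if a number of a shift passes 0.0625 or a number of a turn 10.7, either way. A call with a gripper value outside its range is refused whole. The fingers move at their own pace and stop on an object; "grip_force" is the grip in N (left out, the last holds). Time passes only in rows, so rows that do not move let the fingers close, or fill a call up. It gives the time, the measured TCP pose, the force, the opening and the grip force at its end, in the units of the state.
- bot.get_state(): the state, without advancing time (a new reading comes with each control period).
- bot.get_image(name): name is "side" or "top"; returns the picture (420x560x3 uint8, red, green, blue); there is no depth.
- bot.camera_info(name): a dict with "mtx" (3x3 intrinsics, pixels), "view" (4x4, takes a point from world to camera coordinates). Camera axes: x right, y down, z forward; pixel columns grow to the right and rows downward; lengths in m; the calibration is good to about 2 mm. A picture is of the moment at which its call begins. camera_info takes no time and is no camera call.
- bot.job_done(): hands the job in; it is judged then, once.
The state is a dict: "clock": time; "qpos": joint angles; "joint_vel": joint speeds; "joint_torque": joint torques, N m; "position": TCP position; "eef_rot": TCP orientation; "force": force on the tool from outside, world axes, zero at the start; "torque": the same for the moment, N m; "grip_width": finger opening in m; "finger_force": force on a finger pad.
Only numpy, scipy, OpenCV 4.12 (cv2) and the standard library are available. Lean on these libraries where they do the work, as an engineer would, in place of code of your own. Each camera call takes 0.05 s, during which the arm holds its last target. There are 200 camera calls.

## Working session

There is one attempt and no reset: what is moved stays moved. The work goes in short steps, Python scripts to look and compute and a tool call to move; the robot and the scene stay as the last step left them, time stands still between calls to the robot, and variables do not carry over. Pictures are saved under pics/ and viewed, at most 10 in all, crops included, and the job is handed in when it is done.

Besides the shell and the picture viewer there is one more tool, called after "Call:" as name(argument=value, ...) on one line, values as JSON. play_rows: Moves the arm, as the interface text tells. Its arguments: {"type":"object","properties":{"deltas":{"type":"array"},"grip_force":{"type":"number"}},"required":["deltas"]}

```bash
mkdir -p pics
python3 - <<'E'
from cell import bot
import cv2,json
for n in("top","side"):
    im=bot.get_image(n); cv2.imwrite(f"pics/{n}0.png",im[:,:,::-1])
    c=bot.camera_info(n); print(n,c["mtx"],c["view"])
print(bot.get_state(), bot.tips_ahead)
E
```

```text
top [[478.88156178   0.         274.74413553]
 [  0.         478.88156178 214.14104195]
 [  0.           0.           1.        ]] [[ 0.10397913 -0.99457747  0.00200015  0.02918941]
 [-0.96978002 -0.10183254 -0.22171342  0.50272152]
 [ 0.22071485  0.02111387 -0.97510982  1.37183077]
 [ 0.          0.          0.          1.        ]]
side [[507.31221305   0.         278.56459491]
 [  0.         507.31221305 210.9604758 ]
 [  0.           0.           1.        ]] [[ 0.99777519 -0.0625071   0.02318491 -0.49815898]
 [-0.0154674  -0.5553153  -0.83149605  0.09895793]
 [ 0.06484934  0.82928751 -0.55504665  1.11340672]
 [ 0.          0.          0.          1.        ]]
{'clock': 0.1, 'qpos': array([-1.34071332e+00,  1.04659734e-01,  9.65636168e-02,  1.56390104e+00,
       -2.30099839e-06,  1.35310514e+00]), 'joint_vel': array([-7.39580003e-05, -2.14445882e-03,  2.21932937e-03,  1.18406742e-03,
        1.16785046e-03, -1.82511068e-03]), 'joint_torque': array([ 7.34188361e-03, -5.58207250e+01,  5.04719853e+01,  1.31994553e-02,
       -2.70118317e-04,  7.92713138e-06]), 'position': array([ 0.25972631, -0.54057447,  0.2525974 ]), 'eef_rot': array([-3.14041967e+00, -2.57103601e-04,  4.47774042e-01]), 'force': array([ 0.70593126, -1.2408296 , -0.10641564]), 'torque': array([0.01158437, 0.01985474, 0.03330036]), 'finger_force': 0.0, 'grip_width': 0.08592715451895923} 0.022
```

View pics/top0.png

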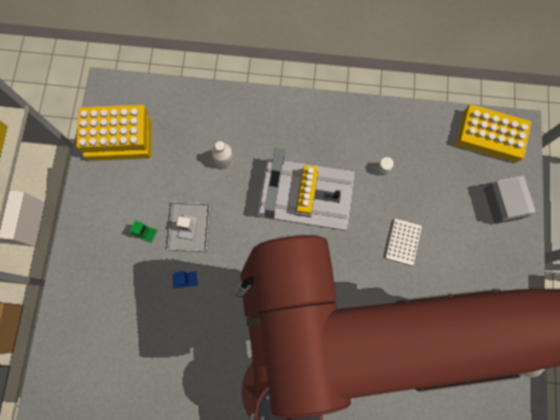

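View pics/side0.png

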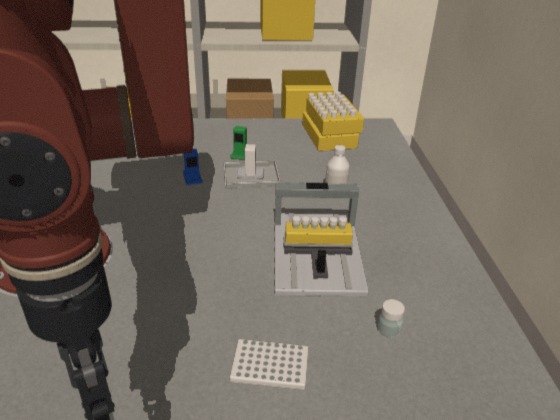

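Top view: the tray is at (187,227) with a white-handled paddle at (184,224). Look-alikes are green at (143,231) and blue at (185,280). The white-handled one in the tray fits the description. The station is at (308,193), with the bridge on its left at (275,183), caps at about (308,190) and the handle at about (337,196). I'll confirm this in an enlarged crop and measure.

```bash
cat > h.py <<'E'
import numpy as np,cv2
from cell import bot
def ray(n,px,z):
    c=bot.camera_info(n);V=c["view"];R=V[:3,:3];o=-R.T@V[:3,3]
    d=R.T@np.linalg.inv(c["mtx"])@np.array([px[0],px[1],1.]);return o+d*(z-o[2])/d[2]
def tri(pt,ps):
    A=[];b=[]
    for n,p in(("top",pt),("side",ps)):
        a=ray(n,p,0);q=ray(n,p,.5);d=(q-a)/np.linalg.norm(q-a);M=np.eye(3)-np.outer(d,d);A.append(M);b.append(M@a)
    return np.linalg.solve(sum(A),sum(b))
def blobs(mask,lo=4):
    n,l,s,c=cv2.connectedComponentsWithStats(mask.astype(np.uint8));return [(c[i].round(1),int(s[i,4])) for i in range(1,n) if s[i,4]>=lo]
E
python3 - <<'E'
from h import *
t=cv2.imread("pics/top0.png");s=cv2.imread("pics/side0.png")
a=cv2.resize(t[145:260,120:360],None,fx=3.2,fy=3.2,interpolation=2)[:, :768]
cv2.imwrite("pics/ct.png",a)
b=cv2.resize(s[135:300,180:370],None,fx=3.6,fy=3.6,interpolation=2)
cv2.imwrite("pics/cs.png",b)
def yel(im): 
    h=cv2.cvtColor(im,cv2.COLOR_BGR2HSV);return (h[...,0]>18)&(h[...,0]<32)&(h[...,1]>150)&(h[...,2]>90)
def white(im,v=170):
    h=cv2.cvtColor(im,cv2.COLOR_BGR2HSV);return (h[...,1]<45)&(h[...,2]>v)
def box(m,x0,x1,y0,y1):
    k=np.zeros_like(m);k[y0:y1,x0:x1]=m[y0:y1,x0:x1];return k
for n,im,r in(("top",t,(285,335,155,225)),("side",s,(275,365,205,260))):
    m=box(yel(im),*r);print(n,"yel",cv2.minAreaRect(np.argwhere(m)[:,::-1].astype(np.float32)))
for n,im,r in(("top",t,(296,320,160,218)),("side",s,(285,355,210,235))):
    for v in (150,170,190):print(n,"caps",v,[(tuple(map(float,c)),k) for c,k in blobs(box(white(im,v),*r))])
for n,im,r in(("top",t,(165,210,200,255)),("side",s,(225,280,140,190))):
    for v in(170,200,225):
        m=box(white(im,v),*r)
        print(n,"pad",v,[(tuple(map(float,c)),k) for c,k in blobs(m)])
E
```

```text
top yel ((307.1969299316406, 189.14013671875), (15.252435684204102, 46.467437744140625), 8.880659103393555)
side yel ((318.5, 233.0), (20.0, 65.0), 90.0)
top caps 150 [((299.1, 165.2), 46), ((318.0, 178.8), 58), ((309.0, 177.1), 48), ((306.6, 192.9), 33), ((305.2, 202.6), 14), ((315.9, 208.8), 119), ((299.8, 216.8), 12)]
top caps 170 [((299.0, 165.4), 29), ((318.8, 171.4), 11), ((310.1, 170.3), 12), ((308.8, 179.5), 31), ((318.1, 184.5), 22), ((307.2, 189.6), 14), ((306.2, 195.6), 16), ((305.2, 202.6), 14), ((316.4, 204.9), 58), ((315.7, 216.0), 23), ((299.5, 217.0), 8)]
top caps 190 [((310.2, 170.2), 11), ((309.5, 176.5), 12), ((308.4, 182.8), 14), ((307.5, 189.5), 12), ((306.4, 195.8), 14), ((305.5, 202.5), 12)]
side caps 150 [((287.2, 217.8), 36), ((318.8, 219.2), 451), ((353.2, 230.3), 18)]
side caps 170 [((314.4, 218.9), 277), ((342.7, 219.7), 49)]
side caps 190 [((296.2, 218.2), 24), ((305.5, 218.5), 23), ((314.8, 218.9), 25), ((324.1, 218.9), 27), ((342.6, 219.1), 21), ((333.4, 219.4), 20)]
top pad 170 [((184.9, 220.8), 152), ((185.9, 234.3), 30)]
top pad 200 [((183.4, 221.3), 93)]
top pad 225 [((186.4, 222.7), 11)]
side pad 170 [((249.9, 159.5), 288)]
side pad 200 [((249.6, 148.0), 39)]
side pad 225 []
```

View pics/ct.png

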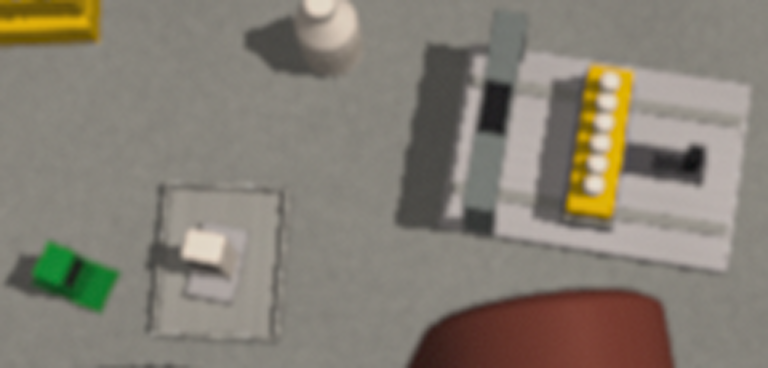

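View pics/cs.png

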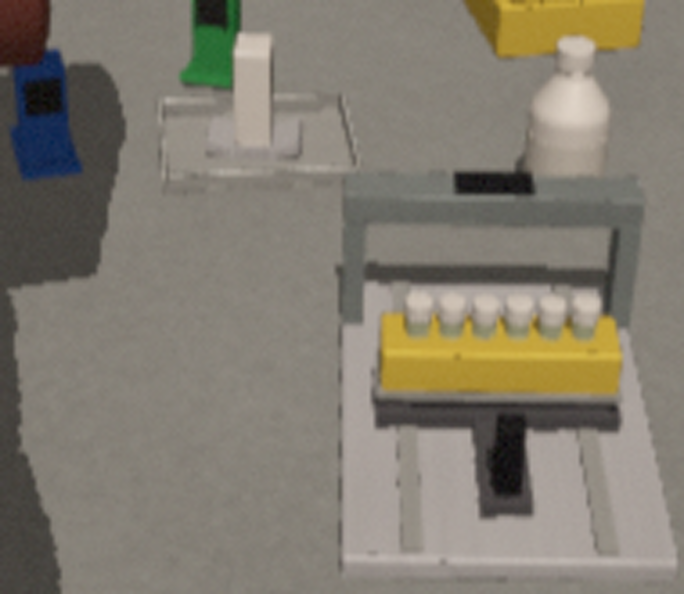

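The crops confirm it: the white-handled paddle stands in the tray, with its handle top at crop (205,247) and its sole along world x. The green one lies outside the tray. The caps run along world x from crop (593,184) to (610,80), and the black post top is at crop (693,155).

Run:
```python
from h import *
np.set_printoptions(precision=4,suppress=True)
T=[(305.5,202.5),(306.4,195.8),(307.5,189.5),(308.4,182.8),(309.5,176.5),(310.2,170.2)]
S=[(296.2,218.2),(305.5,218.5),(314.8,218.9),(324.1,218.9),(333.4,219.4),(342.6,219.1)]
P=np.array([ray("top",p,.096) for p in T]);print("caps z.096\n",P, np.degrees(np.arctan2(*(P[5]-P[0])[1::-1])))
for a,b in zip(T,S):print(tri(a,b))
print("handle",ray("top",(120+693/3.2,145+155/3.2),.076), tri((120+693/3.2,145+155/3.2),(180+511/3.6,135+420/3.6)))
t=cv2.imread("pics/top0.png")
h=cv2.cvtColor(t,cv2.COLOR_BGR2HSV)
m=np.zeros(h.shape[:2],np.uint8);m[205:240,170:200]=(h[205:240,170:200,2]>185)
print("\n".join("".join(f"{v:4d}" for v in r) for r in h[212:242,172:202,2]))
c=np.array([ray("top",(120+x/3.2,145+y/3.2),.018) for x,y in((160,185),(284,190),(275,341),(149,336))]);print("tray",c,c.mean(0))
# station plate corners, top face z=.016
for x,y in((750,88),(727,270)):print("plate corner",ray("top",(120+x/3.2,145+y/3.2),.016))
for x,y in((342,567),(676,562)):print("side corner",ray("side",(180+x/3.6,135+y/3.6),.016))
print("sole side corners",[ray("side",(180+x/3.6,135+y/3.6),.012) for x,y in((206,155),(300,155),(214,118),(298,120))])
print("pad top",tri((120+205/3.2,145+247/3.2),(180+253/3.6,135+37/3.6)))
```

```text
caps z.096
 [[ 0.5319 -0.005   0.096 ]
 [ 0.5523 -0.0058  0.096 ]
 [ 0.5717 -0.0073  0.096 ]
 [ 0.5924 -0.0081  0.096 ]
 [ 0.612  -0.0096  0.096 ]
 [ 0.6316 -0.0099  0.096 ]] -2.8621281448882883
[ 0.5338 -0.005   0.0934]
[ 0.5541 -0.0059  0.0928]
[ 0.5739 -0.0074  0.0924]
[ 0.5942 -0.0082  0.0926]
[ 0.6142 -0.0098  0.0919]
[ 0.6339 -0.0101  0.0925]
handle [ 0.5744 -0.0951  0.076 ] [ 0.5779 -0.0955  0.0718]
 142 148 154 157 157 156 153 153 153 153 155 154 154 153 155 155 155 156 155 153 152 153 152 153 153 153 154 156 157 155
 140 148 156 157 157 156 155 153 152 153 153 153 152 153 155 155 154 154 154 153 153 154 154 154 153 153 154 157 156 156
 141 149 156 157 158 156 153 152 151 147 142 149 154 157 158 156 153 154 153 153 153 154 153 153 154 153 155 156 157 155
 141 152 156 158 158 157 155 156 155 143 132 148 162 164 164 162 160 159 158 155 155 154 153 153 153 154 155 157 156 155
 141 152 156 157 157 158 165 178 180 166 154 163 172 173 174 172 170 168 166 164 161 160 160 158 156 152 153 156 156 155
 140 151 156 157 157 162 183 206 213 204 197 196 197 195 193 187 181 178 173 172 170 
[... 2700 characters left out ...]
56 156 157 156 155 155 156 155 155 154 155 155 152 147 147 147 147 142 135 134 142 149 151 152 153 154 154 153 152 153
 155 156 157 155 154 155 155 155 154 155 156 158 156 155 154 155 154 150 148 149 151 152 151 152 153 155 154 153 152 154
tray [[0.5075 0.4068 0.018 ]
 [0.5151 0.2875 0.018 ]
 [0.3691 0.2762 0.018 ]
 [0.3614 0.3948 0.018 ]] [0.4383 0.3413 0.018 ]
plate corner [ 0.6652 -0.1518  0.016 ]
plate corner [ 0.4818 -0.1423  0.016 ]
side corner [ 0.4823 -0.1516  0.016 ]
side corner [ 0.6689 -0.1545  0.016 ]
sole side corners [array([0.4049, 0.3115, 0.012 ]), array([0.4764, 0.3099, 0.012 ]), array([0.4109, 0.3695, 0.012 ]), array([0.4769, 0.3649, 0.012 ])]
pad top [0.4393 0.3384 0.0973]
```

Run:
```python
from h import *
t=cv2.imread("pics/top0.png");g=cv2.cvtColor(t,cv2.COLOR_BGR2HSV)[...,2]
x0,y0,x1,y1=168,205,200,235
for th in(190,200):
    u=cv2.resize(g[y0:y1,x0:x1],None,fx=8,fy=8,interpolation=cv2.INTER_LINEAR)
    c=max(cv2.findContours((u>th).astype(np.uint8),0,1)[0],key=len)[:,0]
    w=np.array([ray("top",((a+.5)/8-.5+x0,(b+.5)/8-.5+y0),.092)[:2] for a,b in c])
    r=cv2.minAreaRect((w*1000).astype(np.float32));print("face",th,r)
```

```text
face 190 ((440.84246826171875, 341.63323974609375), (36.02136993408203, 26.959209442138672), 84.55327606201172)
face 200 ((440.55572509765625, 341.7041015625), (34.070213317871094, 25.176101684570312), 84.01920318603516)
```

Call:
play_rows(deltas=[{"xyz": [0, 0, -0.01], "turn": [0, 0, -10.7], "grip": 0}, {"xyz": [0, 0, -0.01], "turn": [0, 0, -10.7], "grip": 0}, {"xyz": [0, 0, 0], "turn": [0, 0, -10.7], "grip": 0}, {"xyz": [0, 0, 0], "turn": [0, 0, -10.7], "grip": 0}, {"xyz": [0, 0, 0], "turn": [0, 0, -10.7], "grip": 0}])

```text
clock: 0.72
position: [0.2598, -0.5407, 0.2728]
eef_rot: [-3.141, -0.001, 1.388]
force: [0.1, -0.1, -0.1]
grip_width: 0.0858
finger_force: 0.0
```

Call:
play_rows(deltas=[{"xyz": [0, 0, 0], "turn": [0, 0, -5], "grip": 0}, {"xyz": [0.057, 0.017, 0], "turn": [0, 0, 0], "grip": 0}, {"xyz": [0.057, 0.017, 0], "turn": [0, 0, 0], "grip": 0}, {"xyz": [0.057, 0.017, 0], "turn": [0, 0, 0], "grip": 0}, {"xyz": [0.057, 0.017, 0], "turn": [0, 0, 0], "grip": 0}])

```text
clock: 1.35
position: [0.351, -0.3191, 0.2729]
eef_rot: [3.142, -0.0, 1.468]
force: [0.5, -0.0, 0.8]
grip_width: 0.0853
finger_force: 0.0
```

Call:
play_rows(deltas=[{"xyz": [0.057, 0.017, 0], "turn": [0, 0, 0], "grip": 0}, {"xyz": [0.057, 0.017, 0], "turn": [0, 0, 0], "grip": 0}, {"xyz": [0.057, 0.017, 0], "turn": [0, 0, 0], "grip": 0}, {"xyz": [0.057, 0.017, 0], "turn": [0, 0, 0], "grip": 0}, {"xyz": [0.055, -0.005, 0], "turn": [0, 0, 0], "grip": 0}])

```text
clock: 1.98
position: [0.4425, -0.0438, 0.2728]
eef_rot: [-3.141, -0.0, 1.469]
force: [1.0, 0.7, -0.4]
grip_width: 0.0854
finger_force: 0.0
```

Call:
play_rows(deltas=[{"xyz": [0.055, -0.005, 0], "turn": [0, 0, 0], "grip": 0}, {"xyz": [0.055, -0.005, 0], "turn": [0, 0, 0], "grip": 0}, {"xyz": [0.055, -0.005, 0], "turn": [0, 0, 0], "grip": 0}, {"xyz": [0.055, -0.005, 0], "turn": [0, 0, 0], "grip": 0}, {"xyz": [0.055, -0.005, 0], "turn": [0, 0, 0], "grip": 0}])

```text
clock: 2.6
position: [0.4449, 0.2322, 0.2731]
eef_rot: [3.142, 0.0, 1.469]
force: [0.1, -0.4, 0.8]
grip_width: 0.0856
finger_force: 0.0
```

Call:
play_rows(deltas=[{"xyz": [0.055, -0.0075, 0], "turn": [0, 0, 0], "grip": 0}, {"xyz": [0.0535, -0.0075, 0], "turn": [0, 0, 0], "grip": 0}, {"xyz": [0, 0, 0.05], "turn": [0, 0, 0], "grip": 0}, {"xyz": [0, 0, 0.05], "turn": [0, 0, 0], "grip": 0}, {"xyz": [0, 0, 0], "turn": [0, 0, 0], "grip": 0}])

```text
clock: 3.22
position: [0.4387, 0.3387, 0.169]
eef_rot: [-3.135, 0.004, 1.469]
force: [0.3, -0.3, 0.7]
grip_width: 0.0856
finger_force: 0.0
```

Run:
```python
from h import *
s=bot.get_image("side")[:,:,::-1];t=bot.get_image("top")[:,:,::-1]
cv2.imwrite("pics/s1.png",np.hstack([cv2.resize(s[90:210,180:320],None,fx=2.8,fy=2.8),cv2.resize(t[170:290,110:250],None,fx=2.8,fy=2.8)]))
print(bot.get_state()["position"])
```

```text
[0.44156988 0.33968598 0.17454675]
```

View pics/s1.png

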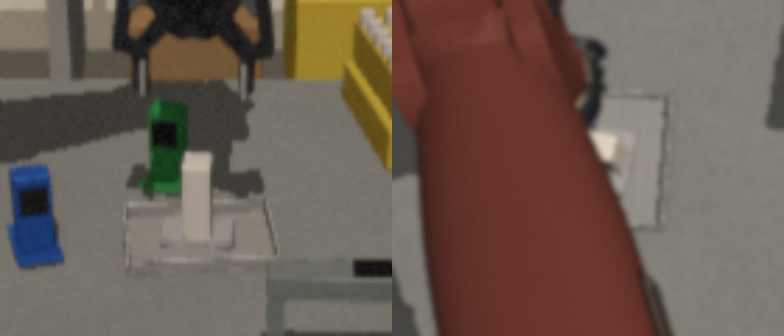

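The side crop shows the open fingers at (141,75) and (247,75), centred on the paddle handle at (197,160), with the yaw aligned. I'll descend and grip.

Call:
play_rows(deltas=[{"xyz": [0.001, 0, 0.04], "turn": [0, 0, 0], "grip": 0}, {"xyz": [0, 0, 0.04], "turn": [0, 0, 0], "grip": 0}, {"xyz": [0, 0, 0.025], "turn": [0, 0, 0], "grip": 0}, {"xyz": [0, 0, 0], "turn": [0, 0, 0], "grip": 0.3}, {"xyz": [0, 0, 0], "turn": [0, 0, 0], "grip": 0.5}], grip_force=60)

```text
clock: 3.95
position: [0.4432, 0.3413, 0.0712]
eef_rot: [3.138, -0.002, 1.469]
force: [-0.0, -0.1, -0.4]
grip_width: 0.0518
finger_force: 0.0
```

Call:
play_rows(deltas=[{"xyz": [0, 0, 0], "turn": [0, 0, 0], "grip": 1}, {"xyz": [0, 0, 0], "turn": [0, 0, 0], "grip": 1}, {"xyz": [0, 0, 0], "turn": [0, 0, 0], "grip": 1}, {"xyz": [0, 0, 0], "turn": [0, 0, 0], "grip": 1}, {"xyz": [0, 0, 0], "turn": [0, 0, 0], "grip": 1}])

```text
clock: 4.58
position: [0.4427, 0.3412, 0.0703]
eef_rot: [3.139, -0.001, 1.469]
force: [0.3, -0.6, 7.6]
grip_width: 0.0272
finger_force: 61.8
```

Call:
play_rows(deltas=[{"xyz": [0, 0, -0.01], "turn": [0, 0, 0], "grip": 1}, {"xyz": [0, 0, -0.03], "turn": [0, 0, 0], "grip": 1}, {"xyz": [0, 0, -0.05], "turn": [0, 0, 0], "grip": 1}, {"xyz": [0, 0, -0.05], "turn": [0, 0, 0], "grip": 1}, {"xyz": [0, 0, -0.03], "turn": [0, 0, -2.9], "grip": 1}])

```text
clock: 5.2
position: [0.4419, 0.341, 0.2418]
eef_rot: [3.139, -0.001, 1.52]
force: [0.1, 0.4, -2.0]
grip_width: 0.0275
finger_force: 60.8
```

Call:
play_rows(deltas=[{"xyz": [-0.0487, 0.0136, 0], "turn": [0, 0, 0], "grip": 1}, {"xyz": [-0.0487, 0.0136, 0], "turn": [0, 0, 0], "grip": 1}, {"xyz": [-0.0487, 0.0136, 0], "turn": [0, 0, 0], "grip": 1}, {"xyz": [-0.0487, 0.0136, 0], "turn": [0, 0, 0], "grip": 1}, {"xyz": [-0.0487, 0.0136, 0], "turn": [0, 0, 0], "grip": 1}])

```text
clock: 5.82
position: [0.4969, 0.0925, 0.239]
eef_rot: [3.141, 0.0, 1.52]
force: [0.6, 0.4, -2.3]
grip_width: 0.0272
finger_force: 60.9
```

Call:
play_rows(deltas=[{"xyz": [-0.0487, 0.0136, 0], "turn": [0, 0, 0], "grip": 1}, {"xyz": [-0.0487, 0.0136, 0], "turn": [0, 0, 0], "grip": 1}, {"xyz": [0, 0, 0], "turn": [0, 0, 0], "grip": 1}, {"xyz": [0, 0, 0], "turn": [0, 0, 0], "grip": 1}, {"xyz": [0, 0, 0], "turn": [0, 0, 0], "grip": 1}])

```text
clock: 6.45
position: [0.5189, -0.0037, 0.2386]
eef_rot: [3.141, -0.0, 1.521]
force: [0.2, -0.4, -2.1]
grip_width: 0.0273
finger_force: 60.8
```

Call:
play_rows(deltas=[{"xyz": [-0.001, 0.002, 0.035], "turn": [0, 0, 0], "grip": 1}, {"xyz": [0, 0, 0.028], "turn": [0, 0, 0], "grip": 1}, {"xyz": [0, 0, 0], "turn": [0, 0, 0], "grip": 1}, {"xyz": [0, 0, 0], "turn": [0, 0, 0], "grip": 1}, {"xyz": [0, 0, 0], "turn": [0, 0, 0], "grip": 1}])

```text
clock: 7.08
position: [0.5217, -0.0057, 0.1769]
eef_rot: [3.139, 0.001, 1.52]
force: [0.6, 0.0, -1.6]
grip_width: 0.0275
finger_force: 60.6
```

Run:
```python
from h import *
s=bot.get_image("side")[:,:,::-1];t=bot.get_image("top")[:,:,::-1]
cv2.imwrite("pics/s2.png",np.hstack([cv2.resize(s[140:280,250:370],None,fx=4,fy=4,interpolation=2),cv2.resize(t[140:250,260:340],None,fx=4,fy=4,interpolation=2)[:,:].copy() if 0 else cv2.resize(t[140:280,260:340],None,fx=4,fy=4,interpolation=2)]))
print(bot.get_state()["position"],bot.get_state()["force"])
```

```text
[ 0.52158412 -0.00578301  0.17644588] [-0.67748036  0.1459809  -2.61175343]
```

View pics/s2.png

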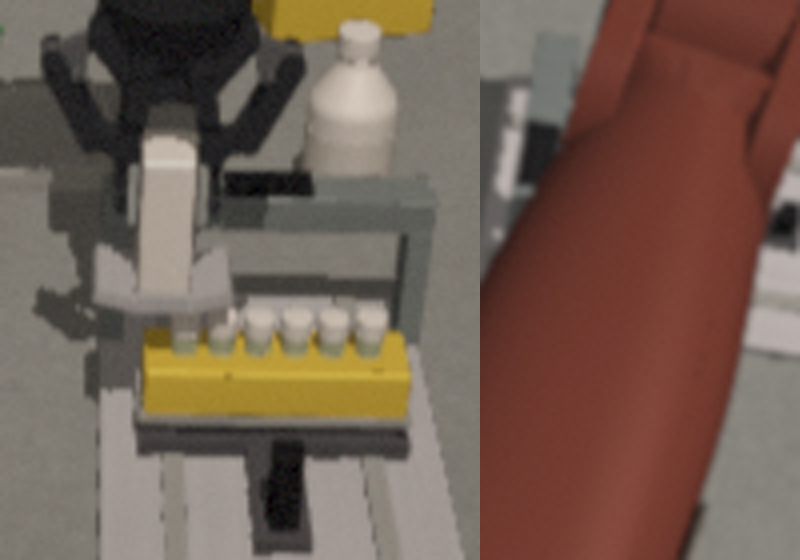

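Side crop: the sole hovers over cap0, with its flat spanning columns ~128–195, cap0 at (184,335) and the remaining caps to the right. I'll press slowly and watch the force.

Call:
play_rows(deltas=[{"xyz": [0, 0, 0.01], "turn": [0, 0, 0], "grip": 1}, {"xyz": [0, 0, 0.004], "turn": [0, 0, 0], "grip": 1}, {"xyz": [0, 0, 0.002], "turn": [0, 0, 0], "grip": 1}, {"xyz": [0, 0, 0.002], "turn": [0, 0, 0], "grip": 1}, {"xyz": [0, 0, 0], "turn": [0, 0, 0], "grip": 1}])

```text
clock: 7.8
position: [0.521, -0.0057, 0.1575]
eef_rot: [3.142, 0.0, 1.519]
force: [-2.8, -0.1, 3.3]
grip_width: 0.0276
finger_force: 61.4
```

Call:
play_rows(deltas=[{"xyz": [0, 0, 0.001], "turn": [0, 0, 0], "grip": 1}, {"xyz": [0, 0, 0.001], "turn": [0, 0, 0], "grip": 1}, {"xyz": [0, 0, 0.001], "turn": [0, 0, 0], "grip": 1}, {"xyz": [0, 0, 0], "turn": [0, 0, 0], "grip": 1}, {"xyz": [0, 0, 0], "turn": [0, 0, 0], "grip": 1}])

```text
clock: 8.43
position: [0.521, -0.0057, 0.1545]
eef_rot: [3.141, 0.0, 1.519]
force: [-3.4, 0.5, 5.8]
grip_width: 0.027
finger_force: 61.7
```

Call:
play_rows(deltas=[{"xyz": [0, 0.004, 0], "turn": [0, 0, 0], "grip": 1}, {"xyz": [0, 0.004, 0], "turn": [0, 0, 0], "grip": 1}, {"xyz": [0, 0.004, 0], "turn": [0, 0, 0], "grip": 1}, {"xyz": [0, 0.004, 0], "turn": [0, 0, 0], "grip": 1}, {"xyz": [0, 0.004, 0], "turn": [0, 0, 0], "grip": 1}])

```text
clock: 9.05
position: [0.541, -0.0068, 0.1545]
eef_rot: [-3.141, 0.0, 1.519]
force: [-4.0, -0.2, 5.7]
grip_width: 0.0274
finger_force: 61.8
```

Call:
play_rows(deltas=[{"xyz": [0, 0.005, 0], "turn": [0, 0, 0], "grip": 1}, {"xyz": [0, 0.005, 0], "turn": [0, 0, 0], "grip": 1}, {"xyz": [0, 0.005, 0], "turn": [0, 0, 0], "grip": 1}, {"xyz": [0, 0.005, 0], "turn": [0, 0, 0], "grip": 1}, {"xyz": [0, 0.005, 0], "turn": [0, 0, 0], "grip": 1}])

```text
clock: 9.68
position: [0.5658, -0.0081, 0.1544]
eef_rot: [-3.141, 0.0, 1.519]
force: [-3.6, 0.4, 6.1]
grip_width: 0.0274
finger_force: 61.8
```

Call:
play_rows(deltas=[{"xyz": [0, 0.005, 0], "turn": [0, 0, 0], "grip": 1}, {"xyz": [0, 0.005, 0], "turn": [0, 0, 0], "grip": 1}, {"xyz": [0, 0.005, 0], "turn": [0, 0, 0], "grip": 1}, {"xyz": [0, 0.005, 0], "turn": [0, 0, 0], "grip": 1}, {"xyz": [0, 0.005, 0], "turn": [0, 0, 0], "grip": 1}])

```text
clock: 10.3
position: [0.5907, -0.0094, 0.1544]
eef_rot: [-3.141, 0.0, 1.519]
force: [-5.1, 0.4, 6.5]
grip_width: 0.0272
finger_force: 61.8
```

Call:
play_rows(deltas=[{"xyz": [0, 0.005, 0], "turn": [0, 0, 0], "grip": 1}, {"xyz": [0, 0.005, 0], "turn": [0, 0, 0], "grip": 1}, {"xyz": [0, 0.005, 0], "turn": [0, 0, 0], "grip": 1}, {"xyz": [0, 0.005, 0], "turn": [0, 0, 0], "grip": 1}, {"xyz": [0, 0.003, 0], "turn": [0, 0, 0], "grip": 1}])

```text
clock: 10.92
position: [0.614, -0.0105, 0.1544]
eef_rot: [-3.141, 0.0, 1.519]
force: [-3.6, 0.4, 5.4]
grip_width: 0.0272
finger_force: 61.8
```

Call:
play_rows(deltas=[{"xyz": [0, 0.004, 0], "turn": [0, 0, 0], "grip": 1}, {"xyz": [0, 0.004, 0], "turn": [0, 0, 0], "grip": 1}, {"xyz": [0, 0.004, 0], "turn": [0, 0, 0], "grip": 1}, {"xyz": [0, 0.003, 0], "turn": [0, 0, 0], "grip": 1}, {"xyz": [0, 0.003, 0], "turn": [0, 0, 0], "grip": 1}])

```text
clock: 11.55
position: [0.6319, -0.0115, 0.1545]
eef_rot: [-3.141, 0.0, 1.519]
force: [-3.8, 0.5, 5.5]
grip_width: 0.027
finger_force: 61.8
```

Call:
play_rows(deltas=[{"xyz": [0, 0.003, 0], "turn": [0, 0, 0], "grip": 1}, {"xyz": [0, 0.003, 0], "turn": [0, 0, 0], "grip": 1}, {"xyz": [0, 0, 0.001], "turn": [0, 0, 0], "grip": 1}, {"xyz": [0, 0, 0], "turn": [0, 0, 0], "grip": 1}, {"xyz": [0, 0, 0], "turn": [0, 0, 0], "grip": 1}])

```text
clock: 12.18
position: [0.6381, -0.0118, 0.1538]
eef_rot: [3.141, 0.0, 1.519]
force: [-1.9, 0.6, 6.4]
grip_width: 0.0277
finger_force: 62.0
```

Run:
```python
from h import *
s=bot.get_image("side")[:,:,::-1]
cv2.imwrite("pics/s3.png",cv2.resize(s[170:270,250:380],None,fx=5,fy=5,interpolation=2))
```

```text
(no output)
```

View pics/s3.png

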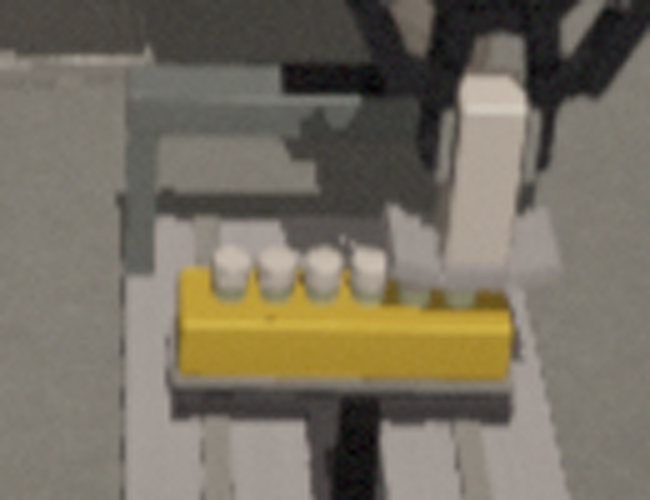

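Caps 0–3 are level at (232..370,262), and the sole covers caps 4–5 with the bed still depressed. I'll lift and return the paddle to the tray.

Call:
play_rows(deltas=[{"xyz": [0, 0, -0.004], "turn": [0, 0, 0], "grip": 1}, {"xyz": [0, 0, -0.012], "turn": [0, 0, 0], "grip": 1}, {"xyz": [0, 0, -0.03], "turn": [0, 0, 0], "grip": 1}, {"xyz": [0, 0, -0.04], "turn": [0, 0, 0], "grip": 1}, {"xyz": [0, 0, 0], "turn": [0, 0, 0], "grip": 1}])

```text
clock: 12.85
position: [0.6394, -0.0121, 0.2433]
eef_rot: [3.136, 0.001, 1.519]
force: [0.1, 0.0, -3.0]
grip_width: 0.0276
finger_force: 61.1
```

Call:
play_rows(deltas=[{"xyz": [0.0489, -0.0304, 0], "turn": [0, 0, 0], "grip": 1}, {"xyz": [0.0489, -0.0304, 0], "turn": [0, 0, 0], "grip": 1}, {"xyz": [0.0489, -0.0304, 0], "turn": [0, 0, 0], "grip": 1}, {"xyz": [0.0489, -0.0304, 0], "turn": [0, 0, 0], "grip": 1}, {"xyz": [0.0489, -0.0304, 0], "turn": [0, 0, 0], "grip": 1}])

```text
clock: 13.48
position: [0.4972, 0.2416, 0.2381]
eef_rot: [-3.14, 0.0, 1.519]
force: [0.4, 1.1, -2.4]
grip_width: 0.0276
finger_force: 60.8
```

Call:
play_rows(deltas=[{"xyz": [0.0489, -0.0304, 0], "turn": [0, 0, 0], "grip": 1}, {"xyz": [0.0489, -0.0304, 0], "turn": [0, 0, 0], "grip": 1}, {"xyz": [0, 0, 0], "turn": [0, 0, 2.9], "grip": 1}, {"xyz": [0, 0, 0.03], "turn": [0, 0, 0], "grip": 1}, {"xyz": [0, 0, 0], "turn": [0, 0, 0], "grip": 1}])

```text
clock: 14.1
position: [0.4412, 0.3405, 0.2061]
eef_rot: [-3.137, 0.003, 1.469]
force: [0.2, -0.6, -3.2]
grip_width: 0.0272
finger_force: 60.7
```

Call:
play_rows(deltas=[{"xyz": [0, 0, 0.05], "turn": [0, 0, 0], "grip": 1}, {"xyz": [0, 0, 0.05], "turn": [0, 0, 0], "grip": 1}, {"xyz": [0, 0, 0.025], "turn": [0, 0, 0], "grip": 1}, {"xyz": [0, 0, 0.005], "turn": [0, 0, 0], "grip": 1}, {"xyz": [0, 0, 0], "turn": [0, 0, 0], "grip": 1}])

```text
clock: 14.72
position: [0.4435, 0.3411, 0.0804]
eef_rot: [3.141, -0.0, 1.469]
force: [-0.1, 1.6, -1.7]
grip_width: 0.0275
finger_force: 60.8
```

Call:
play_rows(deltas=[{"xyz": [0, 0, 0.002], "turn": [0, 0, 0], "grip": 1}, {"xyz": [0, 0, 0.001], "turn": [0, 0, 0], "grip": 1}, {"xyz": [0, 0, 0.001], "turn": [0, 0, 0], "grip": 1}, {"xyz": [0, 0, 0], "turn": [0, 0, 0], "grip": 1}, {"xyz": [0, 0, 0], "turn": [0, 0, 0], "grip": 1}])

```text
clock: 15.35
position: [0.4429, 0.341, 0.0753]
eef_rot: [3.142, 0.0, 1.469]
force: [-0.2, 0.5, -2.1]
grip_width: 0.0274
finger_force: 60.8
```

Call:
play_rows(deltas=[{"xyz": [0, 0, 0.002], "turn": [0, 0, 0], "grip": 1}, {"xyz": [0, 0, 0.001], "turn": [0, 0, 0], "grip": 1}, {"xyz": [0, 0, 0.001], "turn": [0, 0, 0], "grip": 1}, {"xyz": [0, 0, 0.001], "turn": [0, 0, 0], "grip": 1}, {"xyz": [0, 0, 0], "turn": [0, 0, 0], "grip": 1}])

```text
clock: 15.98
position: [0.4429, 0.3411, 0.0704]
eef_rot: [3.141, 0.0, 1.469]
force: [-0.1, 0.6, 0.4]
grip_width: 0.0272
finger_force: 61.3
```

Call:
play_rows(deltas=[{"xyz": [0, 0, 0.0005], "turn": [0, 0, 0], "grip": 1}, {"xyz": [0, 0, 0], "turn": [0, 0, 0], "grip": 0.6}, {"xyz": [0, 0, 0], "turn": [0, 0, 0], "grip": 0.4}, {"xyz": [0, 0, 0], "turn": [0, 0, 0], "grip": 0.2}, {"xyz": [0, 0, 0], "turn": [0, 0, 0], "grip": 0}], grip_force=20)

```text
clock: 16.6
position: [0.4429, 0.341, 0.0697]
eef_rot: [3.142, 0.0, 1.469]
force: [0.3, -0.6, 0.8]
grip_width: 0.0837
finger_force: 0.0
```

Call:
play_rows(deltas=[{"xyz": [0, 0, 0], "turn": [0, 0, 0], "grip": 0}, {"xyz": [0, 0, 0], "turn": [0, 0, 0], "grip": 0}, {"xyz": [0, 0, -0.02], "turn": [0, 0, 0], "grip": 0}, {"xyz": [0, 0, -0.05], "turn": [0, 0, 0], "grip": 0}, {"xyz": [0, 0, -0.06], "turn": [0, 0, 0], "grip": 0}])

```text
clock: 17.23
position: [0.4423, 0.3408, 0.2018]
eef_rot: [-3.141, 0.0, 1.469]
force: [1.3, -0.1, 0.3]
grip_width: 0.0858
finger_force: 0.0
```

Run:
```python
from h import *
s=bot.get_image("side")[:,:,::-1]
cv2.imwrite("pics/s4.png",cv2.resize(s[120:300,210:380],None,fx=3.3,fy=3.3,interpolation=2))
print(bot.get_state()["position"])
```

```text
[0.44523821 0.34209124 0.21157892]
```

View pics/s4.png

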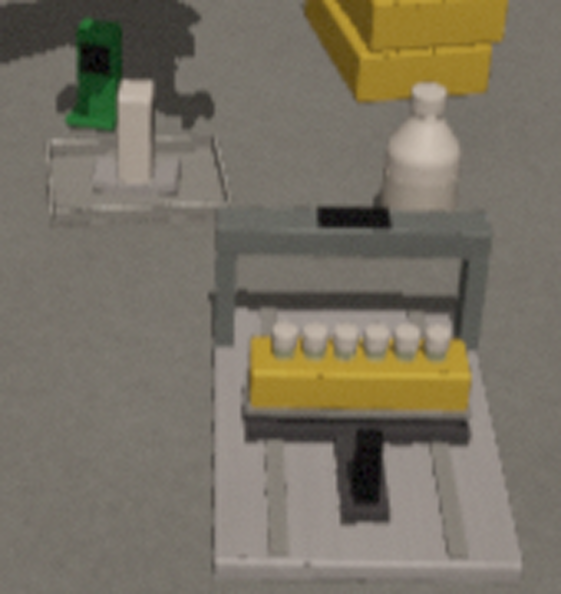

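The paddle stands on its sole in the tray at (136,140), and all six caps are level. Next I'll close the fingers, go behind the post and push it.

Call:
play_rows(deltas=[{"xyz": [0, 0, -0.025], "turn": [0, 0, -2.9], "grip": 0.5}, {"xyz": [-0.0518, 0.0173, 0], "turn": [0, 0, 0], "grip": 1}, {"xyz": [-0.0518, 0.0173, 0], "turn": [0, 0, 0], "grip": 1}, {"xyz": [-0.0518, 0.0173, 0], "turn": [0, 0, 0], "grip": 1}, {"xyz": [-0.0518, 0.0173, 0], "turn": [0, 0, 0], "grip": 1}])

```text
clock: 17.9
position: [0.5019, 0.1289, 0.2263]
eef_rot: [3.14, -0.0, 1.52]
force: [0.7, -0.1, 0.3]
grip_width: 0.0
finger_force: 0.0
```

Call:
play_rows(deltas=[{"xyz": [-0.0518, 0.0173, 0], "turn": [0, 0, 0], "grip": 1}, {"xyz": [-0.0518, 0.0173, 0], "turn": [0, 0, 0], "grip": 1}, {"xyz": [-0.0518, 0.0173, 0], "turn": [0, 0, 0], "grip": 1}, {"xyz": [-0.0518, 0.0173, 0], "turn": [0, 0, 0], "grip": 1}, {"xyz": [-0.0518, 0.0173, 0], "turn": [0, 0, 0], "grip": 1}])

```text
clock: 18.52
position: [0.575, -0.1345, 0.2264]
eef_rot: [3.14, 0.001, 1.519]
force: [0.2, 0.3, -0.3]
grip_width: -0.0002
finger_force: 0.0
```

Call:
play_rows(deltas=[{"xyz": [0, 0, 0.03], "turn": [0, 0, 0], "grip": 1}, {"xyz": [0, 0, 0.03], "turn": [0, 0, 0], "grip": 1}, {"xyz": [0, 0, 0.02], "turn": [0, 0, 0], "grip": 1}, {"xyz": [0, 0, 0], "turn": [0, 0, 0], "grip": 1}, {"xyz": [0, 0, 0], "turn": [0, 0, 0], "grip": 1}])

```text
clock: 19.15
position: [0.5751, -0.1327, 0.1464]
eef_rot: [3.14, 0.001, 1.52]
force: [0.6, -0.4, -0.6]
grip_width: 0.0001
finger_force: 0.0
```

Call:
play_rows(deltas=[{"xyz": [0, 0.002, 0.03], "turn": [0, 0, 0], "grip": 1}, {"xyz": [0, 0, 0.03], "turn": [0, 0, 0], "grip": 1}, {"xyz": [0, 0, 0.02], "turn": [0, 0, 0], "grip": 1}, {"xyz": [0, 0, 0], "turn": [0, 0, 0], "grip": 1}, {"xyz": [0, 0, 0], "turn": [0, 0, 0], "grip": 1}])

```text
clock: 19.77
position: [0.5773, -0.133, 0.0663]
eef_rot: [3.14, 0.001, 1.519]
force: [0.5, -0.2, 0.0]
grip_width: -0.0
finger_force: 0.0
```

Call:
play_rows(deltas=[{"xyz": [0.005, 0, 0], "turn": [0, 0, 0], "grip": 1}, {"xyz": [0.005, 0, 0], "turn": [0, 0, 0], "grip": 1}, {"xyz": [0.005, 0, 0], "turn": [0, 0, 0], "grip": 1}, {"xyz": [0.005, 0, 0], "turn": [0, 0, 0], "grip": 1}, {"xyz": [0.005, 0, 0], "turn": [0, 0, 0], "grip": 1}])

```text
clock: 20.4
position: [0.578, -0.1077, 0.0652]
eef_rot: [3.141, 0.001, 1.519]
force: [-0.2, -2.7, 1.5]
grip_width: -0.0002
finger_force: 1.6
```

Call:
play_rows(deltas=[{"xyz": [0.006, 0, 0], "turn": [0, 0, 0], "grip": 1}, {"xyz": [0.006, 0, 0], "turn": [0, 0, 0], "grip": 1}, {"xyz": [0.006, 0, 0], "turn": [0, 0, 0], "grip": 1}, {"xyz": [0.006, 0, 0], "turn": [0, 0, 0], "grip": 1}, {"xyz": [0.006, 0, 0], "turn": [0, 0, 0], "grip": 1}])

```text
clock: 21.02
position: [0.5794, -0.0773, 0.0648]
eef_rot: [3.141, 0.0, 1.519]
force: [1.1, -3.8, 1.2]
grip_width: 0.0001
finger_force: 1.6
```

Call:
play_rows(deltas=[{"xyz": [0.006, 0, 0], "turn": [0, 0, 0], "grip": 1}, {"xyz": [0.006, 0, 0], "turn": [0, 0, 0], "grip": 1}, {"xyz": [0.006, 0, 0], "turn": [0, 0, 0], "grip": 1}, {"xyz": [0.006, 0, 0], "turn": [0, 0, 0], "grip": 1}, {"xyz": [0.006, 0, 0], "turn": [0, 0, 0], "grip": 1}])

```text
clock: 21.65
position: [0.5809, -0.0474, 0.0648]
eef_rot: [3.142, 0.0, 1.519]
force: [2.1, -3.4, 1.0]
grip_width: -0.0002
finger_force: 1.6
```

Call:
play_rows(deltas=[{"xyz": [0.006, 0, 0], "turn": [0, 0, 0], "grip": 1}, {"xyz": [0.006, 0, 0], "turn": [0, 0, 0], "grip": 1}, {"xyz": [0.006, 0, 0], "turn": [0, 0, 0], "grip": 1}, {"xyz": [0.006, 0, 0], "turn": [0, 0, 0], "grip": 1}, {"xyz": [0.006, 0, 0], "turn": [0, 0, 0], "grip": 1}])

```text
clock: 22.28
position: [0.5824, -0.0174, 0.0648]
eef_rot: [-3.142, 0.0, 1.519]
force: [2.1, -3.3, -0.1]
grip_width: 0.0
finger_force: 1.6
```

Call:
play_rows(deltas=[{"xyz": [0.003, 0, 0], "turn": [0, 0, 0], "grip": 1}, {"xyz": [0.003, 0, 0], "turn": [0, 0, 0], "grip": 1}, {"xyz": [0.003, 0, 0], "turn": [0, 0, 0], "grip": 1}, {"xyz": [0.002, 0, 0], "turn": [0, 0, 0], "grip": 1}, {"xyz": [0.001, 0, 0], "turn": [0, 0, 0], "grip": 1}])

```text
clock: 22.9
position: [0.5824, -0.0166, 0.0651]
eef_rot: [-3.14, 0.022, 1.511]
force: [-7.8, -63.4, -2.5]
grip_width: -0.0
finger_force: 32.0
```

Call:
play_rows(deltas=[{"xyz": [0.001, 0, 0], "turn": [0, 0, 0], "grip": 1}, {"xyz": [0.001, 0, 0], "turn": [0, 0, 0], "grip": 1}, {"xyz": [0.001, 0, 0], "turn": [0, 0, 0], "grip": 1}, {"xyz": [0.001, 0, 0], "turn": [0, 0, 0], "grip": 1}, {"xyz": [0.001, 0, 0], "turn": [0, 0, 0], "grip": 1}])

```text
clock: 23.52
position: [0.5825, -0.0164, 0.0653]
eef_rot: [-3.139, 0.031, 1.507]
force: [-12.4, -87.6, -3.2]
grip_width: -0.0
finger_force: 44.3
```

Call:
play_rows(deltas=[{"xyz": [-0.005, 0, 0], "turn": [0, 0, 0], "grip": 1}, {"xyz": [-0.005, 0, 0], "turn": [0, 0, 0], "grip": 1}, {"xyz": [-0.01, 0, 0], "turn": [0, 0, 0], "grip": 1}, {"xyz": [-0.02, 0, 0], "turn": [0, 0, 0], "grip": 1}, {"xyz": [0, 0, 0], "turn": [0, 0, 0], "grip": 1}])

```text
clock: 24.15
position: [0.5809, -0.0416, 0.0646]
eef_rot: [-3.141, -0.0, 1.519]
force: [0.3, 1.0, -1.1]
grip_width: 0.0003
finger_force: 0.0
```

Run:
```python
from h import *
s=bot.get_image("side")[:,:,::-1];t=bot.get_image("top")[:,:,::-1]
cv2.imwrite("pics/s5.png",np.hstack([cv2.resize(s[150:300,260:380],None,fx=3.7,fy=3.7,interpolation=2),cv2.resize(t[140:290,255:350],None,fx=3.7,fy=3.7,interpolation=2)]))
print(bot.get_state()["position"],bot.get_state()["force"])
```

```text
[ 0.58100285 -0.04054302  0.06461153] [ 0.27060337 -0.93865979 -0.69579923]
```

View pics/s5.png

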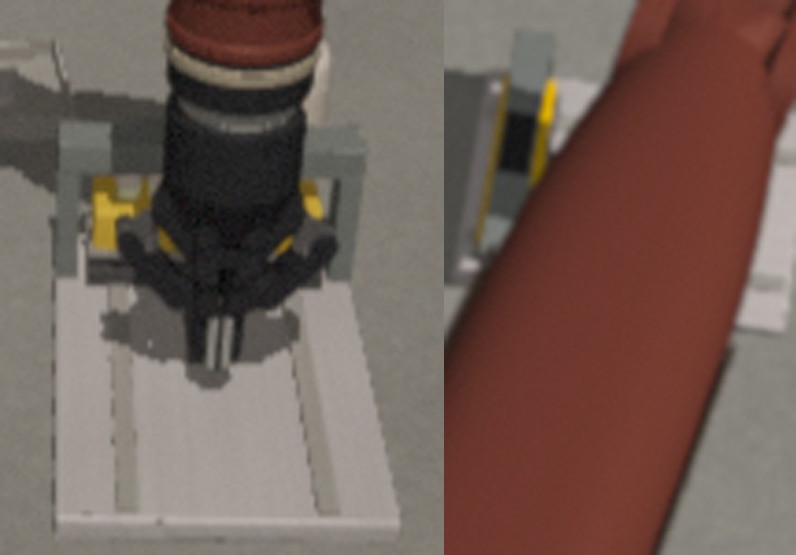

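The rack shows on both sides of the bar, so the carriage looks to be at its stop. I'll withdraw clear of it and measure.

Call:
play_rows(deltas=[{"xyz": [-0.03, 0, 0], "turn": [0, 0, 0], "grip": 1}, {"xyz": [-0.02, 0, -0.02], "turn": [0, 0, 0], "grip": 1}, {"xyz": [0, 0, -0.05], "turn": [0, 0, 0], "grip": 1}, {"xyz": [0, 0, -0.06], "turn": [0, 0, 0], "grip": 1}, {"xyz": [-0.06, 0, -0.06], "turn": [0, 0, 0], "grip": 1}])

```text
clock: 24.88
position: [0.577, -0.1334, 0.2438]
eef_rot: [3.138, 0.001, 1.523]
force: [0.4, -0.5, -0.4]
grip_width: 0.0001
finger_force: 0.0
```

Call:
play_rows(deltas=[{"xyz": [-0.06, 0, -0.02], "turn": [0, 0, 0], "grip": 1}, {"xyz": [-0.06, -0.02, 0], "turn": [0, 0, 0], "grip": 1}, {"xyz": [-0.06, -0.02, 0], "turn": [0, 0, 0], "grip": 1}, {"xyz": [-0.06, -0.02, 0], "turn": [0, 0, 0], "grip": 1}, {"xyz": [0, 0, 0], "turn": [0, 0, 0], "grip": 1}])

```text
clock: 25.5
position: [0.503, -0.3724, 0.2598]
eef_rot: [3.141, 0.001, 1.514]
force: [-0.5, 0.6, 0.0]
grip_width: 0.0001
finger_force: 0.0
```

Run:
```python
from h import *
s=bot.get_image("side")[:,:,::-1];t=bot.get_image("top")[:,:,::-1]
cv2.imwrite("pics/sF.png",np.ascontiguousarray(s));cv2.imwrite("pics/tF.png",np.ascontiguousarray(t))
cv2.imwrite("pics/s6.png",np.hstack([cv2.resize(s[130:300,210:380],None,fx=3.2,fy=3.2,interpolation=2)[:, :500],cv2.resize(t[150:245,260:350],None,fx=3.2,fy=3.2,interpolation=2) if 0 else cv2.resize(t[145:315,260:350],None,fx=3.2,fy=3.2,interpolation=2)]))
st=bot.get_state();print(st["position"],st["force"])
```

```text
[ 0.50473177 -0.36897101  0.25990298] [-0.55466009  0.57787814 -0.30579287]
```

View pics/s6.png

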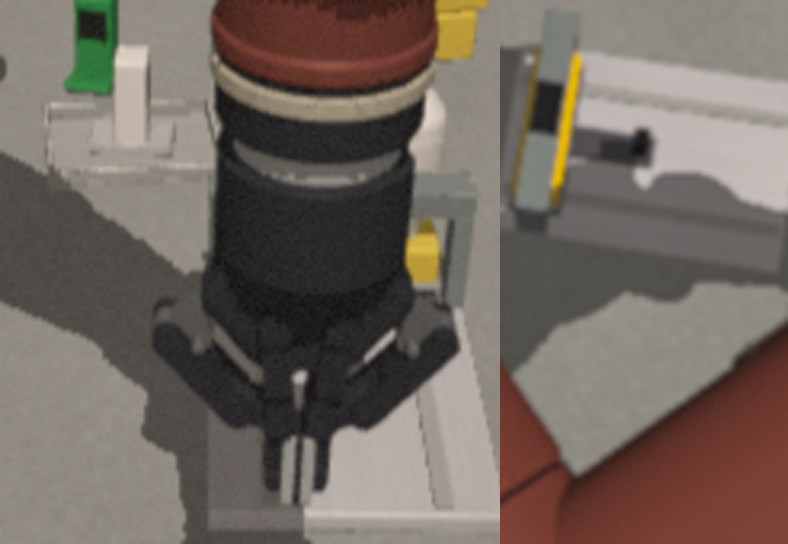

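Run:
```python
from h import *
a=ray("top",(120+693/3.2,145+155/3.2),.076);b=ray("top",(260+141/3.2,145+139/3.2),.076);print(a,b,np.linalg.norm(b-a))
g=[]
for f in("top0","tF"):
    h=cv2.cvtColor(cv2.imread(f"pics/{f}.png"),cv2.COLOR_BGR2HSV);m=(h[...,0]>18)&(h[...,0]<32)&(h[...,1]>150)&(h[...,2]>90)
    # -y (right) top edge of the rack, row by row
    e=[ray("top",(max(np.where(m[r,260:330])[0])+260,r),.072)[:2] for r in range(172,204) if m[r,260:330].any()]
    p=np.polyfit([q[0] for q in e],[q[1] for q in e],1);g.append(np.polyval(p,.58));print(f,len(e),p)
print("rack shift y",g[1]-g[0])
```

```text
[ 0.57441074 -0.09507605  0.076     ] [0.5796745  0.00234224 0.076     ] 0.09756039952566309
top0 32 [-0.04407604 -0.0017541 ]
tF 32 [-0.04272004  0.09653286]
rack shift y 0.09907343695963296
```

Run:
```python
from h import *
t=cv2.imread("pics/tF.png");h=cv2.cvtColor(t,cv2.COLOR_BGR2HSV);m=(h[...,0]>18)&(h[...,0]<32)&(h[...,1]>120)&(h[...,2]>70)
g=(h[...,0]>70)&(h[...,0]<110)&(h[...,1]>15)
for r in(170,176,182,188,194,200):
    x=np.where(m[r,255:330])[0]+255
    q=np.where(g[r,255:300])[0]+255
    print(r,x, "rack y",ray("top",(x.min()-.5,r),.072)[1],ray("top",(x.max()+.5,r),.072)[1], "bar px",q.min() if len(q) else 0,q.max() if len(q) else 0)
for r in (160,168,197):print(r,t[r,255:292].tolist()[::1] if r==160 else [int(v) for v in h[r,255:292,1]])
```

```text
170 [270 281 282 283 284] rack y 0.1109648268070687 0.06602937242096894 bar px 0 0
176 [269 270 280 281 282 283] rack y 0.11194337577093356 0.0671385594073908 bar px 0 0
182 [268 269 279 280 281 282] rack y 0.11291625462318781 0.06824131889289203 bar px 0 0
188 [278 279 280 281] rack y 0.08121715489499753 0.06933770658505181 bar px 0 0
194 [277 278 279 280] rack y 0.08227298646985076 0.07042777754954208 bar px 0 0
200 [276 277 278 279] rack y 0.08332275255481791 0.07151158621934663 bar px 0 0
160 [[74, 78, 79], [74, 78, 81], [73, 78, 79], [73, 77, 78], [76, 81, 82], [81, 85, 88], [87, 93, 94], [87, 93, 95], [87, 93, 95], [88, 94, 95], [87, 92, 94], [90, 93, 96], [96, 97, 101], [96, 98, 102], [95, 98, 101], [87, 96, 104], [72, 96, 108], [81, 102, 109], [107, 116, 115], [121, 125, 121], [122, 127, 122], [122, 126, 123], [121, 127, 123], [122, 127, 123], [122, 127, 123], [122, 126, 122], [121, 125, 121], [113, 121, 119], [106, 122, 128], [122, 137, 144], [138, 146, 152], [141, 148, 151], [140, 146, 150], [139, 146, 149], [140, 147, 151], [140, 147, 150], [137, 145, 149]]
168 [19, 19, 13, 19, 19, 19, 16, 19, 19, 15, 14, 13, 16, 27, 92, 129, 73, 22, 8, 12, 10, 10, 10, 10, 10, 16, 106, 211, 255, 185, 66, 13, 14, 16, 16, 18, 18]
197 [19, 19, 16, 13, 15, 16, 17, 12, 22, 78, 120, 66, 18, 10, 10, 10, 10, 12, 10, 12, 12, 84, 185, 255, 255, 128, 32, 7, 16, 14, 14, 14, 16, 14, 14, 17, 17]
```

Run:
```python
from h import *
for r,a,b,c,d in((168,268.4,271.6,280.4,284.9),(197,263.9,266.8,275.6,280.4)):
    B=[ray("top",(p,r),.119) for p in(b,c)];R=[ray("top",(p,r),.072) for p in(a,d)]
    print("bar w",B[0][1]-B[1][1],"centre",np.mean(B,0),"rack w",R[0][1]-R[1][1],"centre",np.mean(R,0))
```

```text
bar w 0.025486866916621526 centre [0.62021089 0.09075094 0.119     ] rack w 0.049476790723194414 centre [0.63591088 0.09019668 0.072     ]
bar w 0.025132353203428492 centre [0.53191835 0.09543081 0.119     ] rack w 0.0487887078207868 centre [0.54458854 0.09418198 0.072     ]
```

The rack's centre line (y ≈ 0.0925) coincides with the bar's (y ≈ 0.093), and the push ended on a hard stop. A proud cap would have halted it about 23 mm earlier. I'm handing in.

```bash
python3 -c "
from cell import bot
print(bot.job_done())"
```

```text
the job is handed in; nothing more can be done
None
```

I handed the job in at about 26 s. By my camera and force readings all six caps are home, the paddle stands on its sole in the tray, and the rack is at its stop under the gauge bar; the final push peaked at about 88 N on the wrist, under its 120 N limit but harder than planned, and hand-in returned no verdict.

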